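# Compare two weights on an equal-arm balance and stow the heavier in its rail

### The job

Two look-alike brass weights stand on the bench: put one on each pan of the equal-arm balance, let go and see which pan sinks. Then take the heavier weight and seat it upright, fully down, in the round pocket of the metal rail, sliding it gently along the channel to find the pocket by feel, and leave the lighter one standing on its pan. Treat the balance and the rail gently, never put the lighter weight on the rail, and do not disturb the tins and the stopwatch.

Things in the scene. Friction and masses are not known exactly. Their poses are not given: they have to be found in the camera images.
- weight_a: One of two look-alike brass weights: upright cylinder 32 mm in diameter with a narrower neck and knob, 52 mm tall in all, straight side from the foot to about 30 mm up. 140 to 240 g. Origin: centre of its foot, z up. Which weight is heavier is not known; they differ by at least 30 g.
- weight_b: The other brass weight, same shape and size, same origin.
- pan_balance: Equal-arm balance, fixed to the bench: grey base 90 x 190 mm, pans side by side along its y axis, a needle and scale between them up to 0.110 m high. Origin: centre of the underside; z up, y from the right pan to the left pan, the pans 100 mm either side.
- left_pan (a point): Centre of the left (+y) pan's flat top, where a weight's foot stands. Flat disc about 70 mm across inside, with a rim 3 mm high and 82 mm across outside. Top at 75 mm above the bench when level; moves straight up and down by up to 10 mm, always level. An empty pan yields to a very light touch.
- right_pan (a point): The same point of the right (-y) pan; it rises as the left one sinks by the same amount.
- pan_left (a joint): Height of the left pan from level, m: 0 level, -0.010 left pan fully down (left is heavier), +0.010 left pan fully up (right is heavier).
- rail: Metal weight rail, fixed to the bench. Origin: centre of the underside, z up, y along the channel. Aluminium frame 74 mm wide (x), 130 mm long (y), 25 mm high; two ledges stand 5 mm above the floor of an open-ended channel 37 mm wide, centred on x = 0. A seated weight's foot is at z = 12 mm.
- channel_mid (a point): Middle of the channel's floor, 20 mm above the bench: the top of a bright steel bar with one round pocket, 35 mm wide, 8 mm deep, mouth bevelled 2.5 mm, anywhere up to 22 mm either way along y from this point, unmeasured: slide a weight along at 2 to 10 N till it drops in. The bar is held up by springs: it gives at about 4 N, 2.5 N/mm, and is hard down after 4 mm; it stays put along y.
- tin_1: Bystander: lidded aluminium tin, 62 mm in diameter, 24 mm high. Origin: centre of the underside.
- tin_2: Bystander: second such tin, same origin.
- stopwatch: Bystander: flat stopwatch 60 x 60 x 18 mm. Origin: centre of the underside.
Mind the look-alikes: they are no part of the job. Leave any blue look-alike of the weight_b alone.

How it is judged:
On the way:
1. the two weights stand upright on opposite pans, let go, with the heavier one's pan down (at least 6 mm below level) (contact force between the arm and weight_a below 0.05 N and contact force between the arm and weight_b below 0.05 N and contact force between the arm and pan_balance below 0.05 N and ((horizontal distance between weight_a and left_pan below 0.03 m and z of weight_a in the frame of left_pan between -0.004 and 0.004 m and angle between each of weight_a, weight_b's own z axis and vertical below 0.12 rad and horizontal distance between weight_b and right_pan below 0.03 m and z of weight_b in the frame of right_pan between -0.004 and 0.004 m and value of joint pan_left above 0.006 m) or (horizontal distance between weight_a and right_pan below 0.03 m and z of weight_a in the frame of right_pan between -0.004 and 0.004 m and angle between each of weight_a, weight_b's own z axis and vertical below 0.12 rad and horizontal distance between weight_b and left_pan below 0.03 m and z of weight_b in the frame of left_pan between -0.004 and 0.004 m and value of joint pan_left below -0.006 m))), for 0.4 s.
At the end, for the whole second after the job is handed in: Heavier weight in the rail's pocket: foot 9 to 14.5 mm above the rail's underside, within 6 mm of the middle line and 50 mm of the rail's middle, tilt < 0.08 rad. Lighter one on a pan: foot within 4 mm of its top, 30 mm of its centre, tilt < 0.12 rad. Both at rest (< 0.02 m/s) (z of weight_b in the frame of rail between 0.009 and 0.0145 m and x of weight_b in the frame of rail between -0.006 and 0.006 m and y of weight_b in the frame of rail between -0.05 and 0.05 m and angle between weight_b's own z axis and vertical below 0.08 rad and linear speed of each of weight_b, weight_a below 0.02 m/s and ((horizontal distance between weight_a and left_pan below 0.03 m and z of weight_a in the frame of left_pan between -0.004 and 0.004 m and angle between weight_a's own z axis and vertical below 0.12 rad) or (horizontal distance between weight_a and right_pan below 0.03 m and z of weight_a in the frame of right_pan between -0.004 and 0.004 m and angle between weight_a's own z axis and vertical below 0.12 rad))); the robot touches nothing.
It fails at once if more than 25 N on the rail (contact force between rail and anything else above 25 N).
It fails at once if more than 25 N on the balance (contact force between pan_balance and anything else above 25 N).
It fails at once if the lighter weight is put on the rail (contact force between weight_a and rail above 0.1 N).
It fails at once if a tin or the stopwatch is moved by more than 20 mm (distance of any of tin_1, tin_2, stopwatch from where it was at the start of the episode above 0.02 m).
It also fails if it takes over 72 s, if anything falls off the work surface, if the arm or the gripper's body presses on something with over 40 N, if the wrist force passes 120 N, or if a joint passes its speed limit or range.

### The arm

A 6-joint arm with a two-finger parallel gripper is mounted at the origin on the work surface; the furniture and walls round the work are solid. World frame = base frame: x ahead of the robot, y to its left, z up, the work surface at z = 0. Lengths are in m, angles in rad, forces in N, time in s.
With the tool pointing down it reaches from about 0.3 to 0.875 m from the base axis. Payload 6.4 kg.
Tool frame: the origin (TCP) lies between the finger pads; the fingertips stand ctrl.finger_overhang ahead of it and the grasp point (between the pads) is the TCP (ctrl.finger_overhang is the distance from the TCP to the fingertips, in m); z points along the fingers, y is the direction in which the jaws open and shut (so a half turn about z gives the same grasp; the last joint's range is limited). The gripper opens to 85 mm and grips with 20 to 120 N. Pads are 22 mm wide; open, the fingers measure 114 mm over their backs; the gripper's body (76 mm by 85 mm) begins 54 mm behind the grasp point. The pads swing forward as they close: fully open they stand 13 mm farther back than shut.
Start: joints at [-1.495, 0.181, 1.607, -0, 1.354, -0.206], TCP at [0.16, -0.552, 0.25] pointing down, gripper open.
Joint ranges: [-2.99, 2.99], [-0.89, 2.07], [0.3, 2.58], [-1.14, 4.28], [0, 2.63], [-3.12, 3.12]. Speed limits (rad/s): [2.57, 2.57, 3.01, 3.14, 3.14, 3.14].

### API

Orientations are given as a unit quaternion [w, x, y, z].
In Python, from bench import ctrl gives the robot as it stands.
- The arm moves only by the shell command python3 -m inch 'ROWS' [OPENING]. ROWS is JSON, a list of rows, each an object with "travel": the shift along the tool's x, y, z in mm, a list of three; "twist": the turn about the tool's z in rad. A call has 1 to 5 rows; each row is the pose to reach, as a shift and turn from the pose commanded when the call began, along the tool's axes at that moment; what a row does not reach only later rows make up. A row lasts 1/12 s, in which the tool goes at most 41.7 mm and 7.16 degrees, less where a joint would pass 70% of its speed; a pose out of reach is approached as far as the arm can. A call with a gripper value outside its range is refused whole. OPENING is the closure in counts, from 0 (fully open) to 255 (shut), set as the call begins (- or left out, the last holds). The fingers move at their own pace and stop on an object; the grip force is fixed at half the most. Time passes only in rows, so rows that repeat a pose let the fingers close. It gives the time, the measured TCP pose, the force and the opening at its end, in the units of the state.
- ctrl.get_obs(): the state, without advancing time (a new reading comes with each control period).
- ctrl.camera(name): name is "scene" or "side" or "wrist"; returns a dict with "img" (400x640x3 uint8, blue, green, red), "mtx" (3x3 intrinsics, pixels), "dist_coeffs" ([k1, k2, p1, p2, k3] as OpenCV has them; the pictures are not rectified), "extrinsics" (4x4, takes a point from camera to world coordinates). Camera axes: x right, y down, z forward; pixel columns grow to the right and rows downward; lengths in m; the calibration is good to about 2 mm. A picture is of the moment at which its call begins. There is no depth.
- ctrl.hand_in(): hands the job in, once; it reports no verdict.
The state is a dict: "time_s": time; "q": joint angles; "dq": joint speeds; "joint_efforts": joint torques, N m; "eef_pos": TCP position; "eef_rot": TCP orientation; "wrist_force": force on the tool from outside, world axes, zero at the start; "torque": the same for the moment, N m; "opening": opening from 0.0 (shut) to 1.0 (fully open).
Only numpy, scipy, OpenCV 4.12 (cv2) and the standard library are available. Lean on these libraries where they do the work, as an engineer would, in place of code of your own. Each camera call takes 0.05 s, during which the arm holds its last target. There are 200 camera calls.

## Working session

There is one attempt and no reset: what is moved stays moved. The work goes in short steps, Python scripts to look and compute and a shell command to move; the robot and the scene stay as the last step left them, time stands still between calls to the robot, and variables do not carry over. Pictures are saved under pics/ and viewed, about 8 in all and at most 12, crops included, and the job is handed in when it is done.

```bash
ls; mkdir -p pics
cat > h.py <<'E'
import numpy as np, cv2
from bench import ctrl
def ray(c,uv):
    p=cv2.undistortPoints(np.array([[uv]],float),c["mtx"],c["dist_coeffs"])[0,0]
    T=np.array(c["extrinsics"]); return T[:3,3],T[:3,:3]@np.array([p[0],p[1],1])
def onz(c,uv,z):
    o,d=ray(c,uv); return o+d*(z-o[2])/d[2]
def proj(c,P):
    T=np.linalg.inv(np.array(c["extrinsics"]));
    return cv2.projectPoints(np.array(P,float).reshape(-1,3),cv2.Rodrigues(T[:3,:3])[0],T[:3,3],np.array(c["mtx"],float),np.array(c["dist_coeffs"],float))[0][:,0]
def snap(n):
    c=ctrl.camera(n); return {k:np.array(v) for k,v in c.items()}
E
python3 - <<'E'
from h import *
import pickle
o=ctrl.get_obs(); print(o, ctrl.finger_overhang)
d={}
for n in("scene","side","wrist"):
    c=snap(n); d[n]=c; cv2.imwrite(f"pics/{n}0.png",c["img"]); print(n,c["extrinsics"].round(3).tolist(),c["mtx"][0,0])
pickle.dump(d,open("c0.pkl","wb"))
E
```

```text
pics
{'time_s': 0.0, 'q': array([-1.49528601e+00,  1.81547947e-01,  1.60798892e+00, -9.79891757e-06,
        1.35378547e+00, -2.06328057e-01]), 'dq': array([ 0.00119738, -0.00133862, -0.0009941 , -0.00039065,  0.0014651 ,
       -0.00089951]), 'joint_efforts': array([-1.58175320e-03, -4.44879699e+01, -3.51331758e+01, -4.81811876e-04,
        9.16802179e-03,  1.47916069e-05]), 'eef_pos': array([ 0.15987952, -0.55179729,  0.24938946]), 'eef_rot': array([-8.63305723e-04,  9.90086792e-01,  1.40454247e-01,  5.17546358e-05]), 'wrist_force': array([-0.76752035, -0.78728785, -0.07721138]), 'torque': array([ 0.03506875, -0.0025688 ,  0.02451484]), 'opening': 0.9975680020557635} 0.019
scene [[0.943, -0.227, 0.245, 0.335], [-0.333, -0.681, 0.653, -0.799], [0.018, -0.697, -0.717, 0.875], [0.0, 0.0, 0.0, 1.0]] 402.4275704810443
side [[0.823, -0.222, 0.523, 0.032], [-0.568, -0.298, 0.767, -0.9], [-0.015, -0.928, -0.372, 0.474], [0.0, 0.0, 0.0, 1.0]] 393.58913589159346
wrist [[0.279, -0.923, -0.267, 0.227], [-0.96, -0.268, -0.077, -0.532], [-0.001, 0.278, -0.961, 0.372], [0.0, 0.0, 0.0, 1.0]] 323.89711543758403
```

View pics/scene0.png

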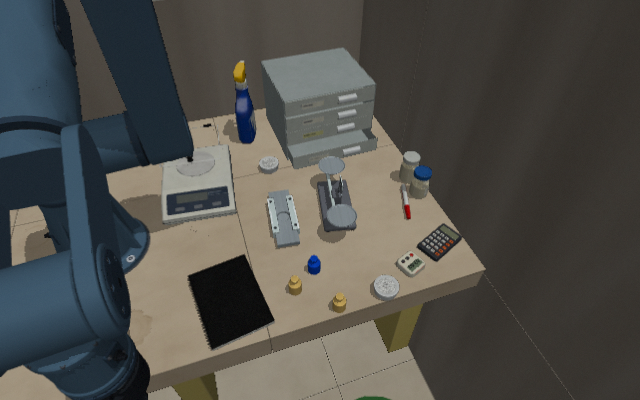

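View pics/side0.png

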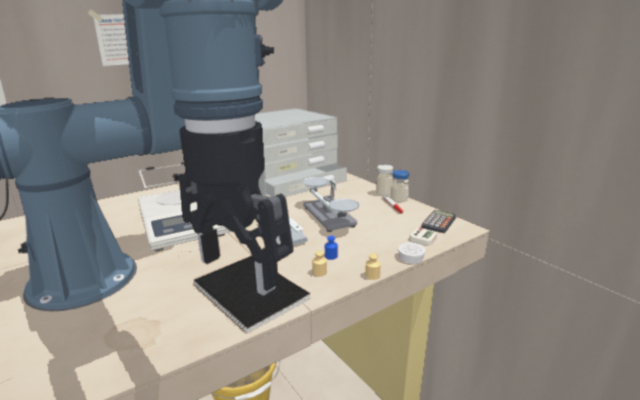

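The scene picture shows brass weights at (295,285) and (340,302), a blue decoy at (314,265), the rail near (283,218), pans at (331,165) and (342,215), and tins at (269,163) and (386,287). The side picture agrees, with the weights at (320,264) and (373,266).

```bash
cat > m.py <<'E'
from h import *
import pickle
d=pickle.load(open("c0.pkl","rb"))
R={}
for n in("scene","side"):
    c=d[n]; hsv=cv2.cvtColor(c["img"],cv2.COLOR_BGR2HSV)
    m=cv2.inRange(hsv,(12,110,90),(30,255,255))
    k,l,s,ce=cv2.connectedComponentsWithStats(m)
    for i in range(1,k):
        if 60<s[i][4]<1500:
            x,y,w,h,a=s[i]; 
            if 220<x<400 and 230<y<320: print(n,s[i],ce[i].round(1)); R.setdefault(n,[]).append(ce[i])
for i in range(2):
    A=[];b=[]
    for n in R:
        o,v=ray(d[n],sorted(R[n],key=lambda t:t[0])[i]); v/=np.linalg.norm(v); M=np.eye(3)-np.outer(v,v); A.append(M); b.append(M@o)
    P=np.linalg.lstsq(np.vstack(A),np.hstack(b),rcond=None)[0]; print(P.round(4), [proj(d[n],P).round(1).tolist() for n in R])
    for n in R: print(n,onz(d[n],sorted(R[n],key=lambda t:t[0])[i],0.024).round(4))
im=d["scene"]["img"][145:255,255:375]; cv2.imwrite("pics/z1.png",cv2.resize(im,None,fx=5,fy=5,interpolation=cv2.INTER_CUBIC))
E
python3 m.py
```

```text
scene [288 275  14  20 200] [294.9 285.3]
scene [333 293  13  20 205] [339.2 302.6]
scene [389 304  34  48 747] [404.9 327.3]
[ 0.4601 -0.2262 -0.0759] [[[294.9, 285.3]]]
scene [ 0.447  -0.2864  0.024 ]
[ 0.5474 -0.3305 -0.0422] [[[339.2, 302.6]]]
scene [ 0.5321 -0.3644  0.024 ]
```

View pics/z1.png

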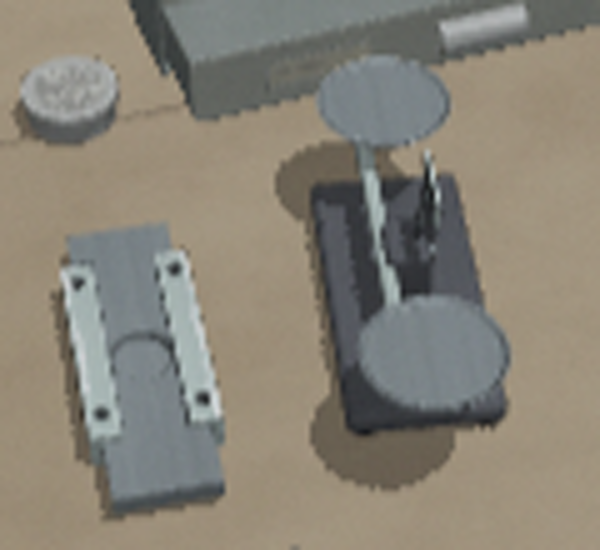

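The crop shows the pans at about (384,101) and (434,352), the rail's ledges from (62,268) to (220,425), the bar ends at (117,230) and (166,500), and a visible pocket arc near (143,358).

```bash
cat > m2.py <<'E'
from h import *
import pickle
d=pickle.load(open("c0.pkl","rb")); c=d["scene"]
f=lambda x,y:((x+.5)/5-.5+255,(y+.5)/5-.5+145)
for nm,p,z in [("panF",(384,101),.077),("panN",(434,352),.077),("panNL",(358,352),.078),("panNR",(509,352),.078),("panFL",(318,101),.078),("panFR",(450,101),.078),
 ("ledTL",(60,268),.025),("ledTR",(185,250),.025),("ledBL",(95,438),.025),("ledBR",(223,422),.025),("bTL",(65,237),.02),("bTR",(168,223),.02),("bBL",(110,498),.02),("bBR",(223,480),.02),
 ("pocket top",(143,335),.02),("pocket L",(110,358),.02),("pocket R",(176,350),.02),
 ("s1",(78,285),.025),("s2",(175,268),.025),("s3",(101,414),.025),("s4",(204,399),.025)]: print(nm,onz(c,f(*p),z)[:2].round(4))
s=d["side"]
for P in [(.447,-.2864,.024),(.5321,-.3644,.024)]: print(proj(s,P).round(1))
hsv=cv2.cvtColor(s["img"],cv2.COLOR_BGR2HSV); print(hsv[266,320],hsv[268,373])
m=cv2.inRange(hsv,(12,85,110),(30,255,255)); k,l,st,ce=cv2.connectedComponentsWithStats(m)
for i in range(1,k):
    if st[i][4]>60: print(st[i],ce[i].round(1))
E
python3 m2.py
```

```text
panF [0.6573 0.0421]
panN [ 0.615  -0.1536]
panNL [ 0.5767 -0.1417]
panNR [ 0.6522 -0.167 ]
panFL [0.6195 0.0533]
panFR [0.6942 0.0287]
ledTL [0.4497 0.0186]
ledTR [0.5226 0.0097]
ledBL [ 0.4381 -0.1111]
ledBR [ 0.5066 -0.1224]
bTL [0.4591 0.0473]
bTR [0.5202 0.0394]
bBL [ 0.4364 -0.1489]
bBR [ 0.4962 -0.1565]
pocket top [ 0.4827 -0.0429]
pocket L [ 0.4607 -0.0538]
pocket R [ 0.4974 -0.0598]
s1 [0.4564 0.002 ]
s2 [ 0.5131 -0.0026]
s3 [ 0.4453 -0.0958]
s4 [ 0.5013 -0.1035]
[[319.9 263.5]]
[[373.3 266.6]]
[ 20  96 192] [ 19  97 189]
[313 253  13  23 225] [318.7 265.4]
[366 255  14  24 216] [372.1 268.7]
[ 385  286   48  114 1846] [414.2 347.3]
[387 309  20  19  92] [396.4 316.2]
[356 318  26  17 104] [367.2 324.6]
[213 363  63  37 758] [245.8 384.6]
[246 387  24  13 123] [261.6 395.5]
```

```bash
cat > m3.py <<'E'
from h import *
import pickle
d=pickle.load(open("c0.pkl","rb"))
def tri(a,b):
    A=[];r=[]
    for n,u in(("scene",a),("side",b)):
        o,v=ray(d[n],u); v/=np.linalg.norm(v); M=np.eye(3)-np.outer(v,v); A.append(M); r.append(M@o)
    return np.linalg.lstsq(np.vstack(A),np.hstack(r),rcond=None)[0]
print("W1",tri((294.9,285.3),(319.2,265.2)).round(4),"W2",tri((339.2,302.6),(372.6,267.8)).round(4))
for n,z in(("scene",.022),("side",.022)):
    c=d[n];m=cv2.inRange(cv2.cvtColor(c["img"],cv2.COLOR_BGR2HSV),(105,150,40),(125,255,255));k,l,s,ce=cv2.connectedComponentsWithStats(m)
    for i in range(1,k):
        if 150<s[i][4]<600: print("blue",n,ce[i].round(1),onz(c,ce[i],z).round(3))
c=d["scene"]; print("tin",onz(c,(386.5,287),.02).round(3),onz(c,(268.5,163.5),.02).round(3),"watch",onz(c,(411,263),.015).round(3))
c=d["wrist"]; print("in wrist:",proj(c,[(.447,-.2864,.024),(.532,-.364,.024)]).round(0))
E
python3 m3.py; python3 -m inch '[{"travel":[0,0,0],"twist":0}]'
```

```text
W1 [ 0.4478 -0.2823  0.0174] W2 [ 0.533  -0.3617  0.0192]
blue scene [245. 119.] [0.468 0.431 0.022]
blue scene [422.5 172.6] [ 0.939 -0.024  0.022]
blue scene [313.6 264.8] [ 0.508 -0.243  0.022]
blue side [330.9 248.6] [ 0.507 -0.244  0.022]
tin [ 0.657 -0.36   0.02 ] [0.492 0.171 0.02 ] watch [ 0.749 -0.314  0.015]
in wrist: [[ 133. -191.]
 [ 236. -259.]]
time_s: 0.23
eef_pos: [0.1599, -0.552, 0.2498]
eef_rot: [-0.0, 0.99, 0.14, 0.0]
wrist_force: [-0.5, -0.4, -0.1]
opening: 0.998
```

```bash
python3 -m inch '[{"travel":[35,-18,0],"twist":0},{"travel":[70,-36,0],"twist":0},{"travel":[105,-53,0],"twist":0},{"travel":[140,-71,0],"twist":0},{"travel":[175,-89,0],"twist":0}]' >/dev/null
python3 -m inch '[{"travel":[35,-18,15],"twist":0},{"travel":[70,-36,30],"twist":0},{"travel":[105,-53,45],"twist":0},{"travel":[140,-71,60],"twist":0},{"travel":[176,-89,70],"twist":0}]' >/dev/null
python3 -m inch '[{"travel":[0,0,0],"twist":0},{"travel":[0,0,0],"twist":0},{"travel":[0,0,0],"twist":0}]'
python3 - <<'E'
from h import *
c=snap("wrist"); cv2.imwrite("pics/w1.png",c["img"])
hsv=cv2.cvtColor(c["img"],cv2.COLOR_BGR2HSV); m=cv2.inRange(hsv,(12,85,90),(30,255,255)); k,l,s,ce=cv2.connectedComponentsWithStats(m)
for i in range(1,k):
    if s[i][4]>200: print(s[i],ce[i].round(1),onz(c,ce[i],.024).round(4))
print(proj(c,[(.4475,-.284,0),(.4475,-.284,.052)]))
E
```

```text
time_s: 1.32
eef_pos: [0.4467, -0.2845, 0.1806]
eef_rot: [0.0, 0.99, 0.141, -0.0]
wrist_force: [0.1, 0.1, 0.0]
opening: 1.004
[ 410  100   48   38 1466] [433.4 118. ] [ 0.5318 -0.3605  0.024 ]
[ 300  166   36   41 1153] [317.7 186. ] [ 0.4474 -0.283   0.024 ]
[[318.72026957 180.17492304]
 [318.79897462 194.68658094]]
```

View pics/w1.png

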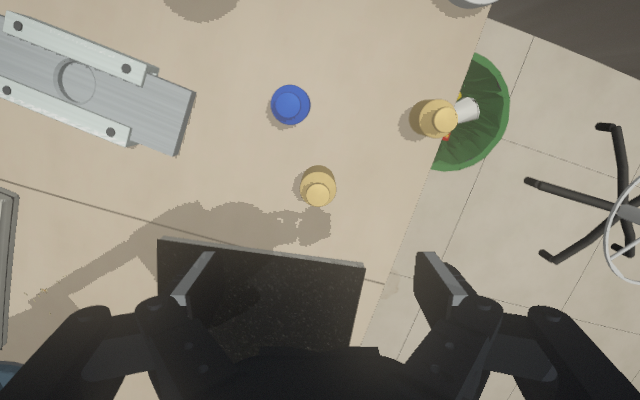

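The wrist view shows W1 at (318,187), W2 at (433,118), and the rail with its screws at (18,26), (126,69), (7,90) and (110,132). The pocket circle is at (76,82).

```bash
python3 - <<'E'
from h import *
c=snap("wrist")
for p,z in [((18,26),.025),((126,69),.025),((7,90),.025),((110,132),.025),((76,82),.02)]: print(onz(c,p,z).round(4))
E
python3 -m inch '[{"travel":[1,-1,38],"twist":0},{"travel":[1,-1,76],"twist":0},{"travel":[1,-1,114],"twist":0},{"travel":[1,-1,140],"twist":0},{"travel":[1,-1,152],"twist":0}]' 
python3 -m inch '[{"travel":[0,0,0],"twist":0},{"travel":[0,0,0],"twist":0},{"travel":[0,0,0],"twist":0},{"travel":[0,0,0],"twist":0},{"travel":[0,0,0],"twist":0}]' 255
python3 -m inch '[{"travel":[0,0,0],"twist":0},{"travel":[0,0,0],"twist":0},{"travel":[0,0,0],"twist":0},{"travel":[0,0,0],"twist":0},{"travel":[0,0,0],"twist":0}]'
```

```text
[ 0.511  -0.0048  0.025 ]
[ 0.4994 -0.1038  0.025 ]
[0.4558 0.0015 0.025 ]
[ 0.444 -0.097  0.025]
[ 0.4775 -0.0585  0.02  ]
time_s: 1.83
eef_pos: [0.4447, -0.283, 0.0253]
eef_rot: [-0.002, 0.99, 0.139, -0.002]
wrist_force: [-1.2, 1.4, 0.4]
opening: 1.0
time_s: 2.25
eef_pos: [0.4486, -0.2845, 0.0309]
eef_rot: [0.001, 0.99, 0.14, 0.001]
wrist_force: [-3.0, 1.5, 7.6]
opening: 0.347
time_s: 2.67
eef_pos: [0.4486, -0.2844, 0.0309]
eef_rot: [0.002, 0.99, 0.141, 0.001]
wrist_force: [-2.3, 0.9, 6.1]
opening: 0.346
```

```bash
cat >> m3.py <<'E'
print('----')
c=d["scene"]
for p in [(295,168),(377,150),(376,138)]: print(p,onz(c,p,0).round(3),onz(c,p,.05).round(3))
print("cab top R front",tri((374,96),(337,120)).round(3),"drawer front top R",tri((376,137),(346,170)).round(3),"top L front", tri((283,113),(262,126)).round(3))
E
python3 m3.py|sed '1,/----/d'
python3 -m inch '[{"travel":[0,0,3],"twist":0},{"travel":[0,0,-5],"twist":0},{"travel":[0,0,-30],"twist":0},{"travel":[0,0,-70],"twist":0},{"travel":[0,0,-110],"twist":0}]'
python3 -m inch '[{"travel":[0,0,-40],"twist":0},{"travel":[0,0,-60],"twist":0},{"travel":[0,0,-60],"twist":0},{"travel":[0,0,-60],"twist":0}]'
python3 - <<'E'
from h import *
a=snap("wrist")["img"];b=snap("side")["img"]
cv2.imwrite("pics/g1.png",np.hstack([a[120:400,160:480],cv2.resize(b[100:340,230:430],None,fx=280/240,fy=280/240)]))
E
```

```text
(295, 168) [0.571 0.146 0.   ] [0.558 0.092 0.05 ]
(377, 150) [0.862 0.146 0.   ] [0.832 0.092 0.05 ]
(376, 138) [0.886 0.208 0.   ] [0.854 0.15  0.05 ]
cab top R front [0.817 0.137 0.228] drawer front top R [0.862 0.157 0.045] top L front [0.53  0.108 0.249]
time_s: 3.08
eef_pos: [0.4466, -0.2824, 0.1396]
eef_rot: [-0.001, 0.99, 0.141, -0.001]
wrist_force: [2.3, -1.4, -1.8]
opening: 0.346
time_s: 3.42
eef_pos: [0.4481, -0.2838, 0.2006]
eef_rot: [0.002, 0.99, 0.141, 0.001]
wrist_force: [-0.2, 0.9, -2.6]
opening: 0.343
```

View pics/g1.png

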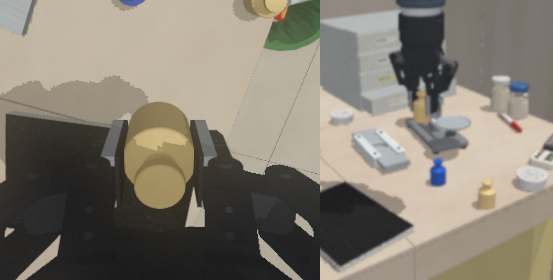

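The weight is held upright between the pads, and W2, the decoy and the rail are undisturbed. Next I carry it to the left pan.

```bash
python3 -m inch '[{"travel":[29,-25,0],"twist":0},{"travel":[58,-51,0],"twist":0},{"travel":[87,-76,0],"twist":0},{"travel":[116,-102,0],"twist":0},{"travel":[146,-127,0],"twist":0}]'
python3 -m inch '[{"travel":[29,-25,0],"twist":0},{"travel":[58,-51,0],"twist":0},{"travel":[87,-76,0],"twist":0},{"travel":[116,-102,0],"twist":0},{"travel":[145,-128,0],"twist":0}]'
python3 -m inch '[{"travel":[0,0,0],"twist":0},{"travel":[0,0,0],"twist":0},{"travel":[0,0,0],"twist":0}]'
python3 - <<'E'
from h import *
c=snap("wrist");a=c["img"]; o=ctrl.get_obs(); print(o["wrist_force"])
s=snap("scene"); z=cv2.resize(s["img"][90:250,260:420],None,fx=2.5,fy=2.5,interpolation=cv2.INTER_CUBIC)
cv2.imwrite("pics/g2.png",np.hstack([a[:,160:520],z]))
E
```

```text
time_s: 3.93
eef_pos: [0.5515, -0.1185, 0.1959]
eef_rot: [-0.001, 0.99, 0.14, -0.002]
wrist_force: [1.2, -0.3, -1.6]
opening: 0.344
time_s: 4.35
eef_pos: [0.6553, 0.0446, 0.1953]
eef_rot: [-0.001, 0.99, 0.14, -0.002]
wrist_force: [0.7, -0.4, -2.2]
opening: 0.339
time_s: 4.6
eef_pos: [0.6546, 0.0428, 0.1958]
eef_rot: [-0.0, 0.99, 0.141, -0.002]
wrist_force: [0.0, -0.1, -3.1]
opening: 0.345
[-0.16569893  1.13494213 -1.86147769]
```

View pics/g2.png

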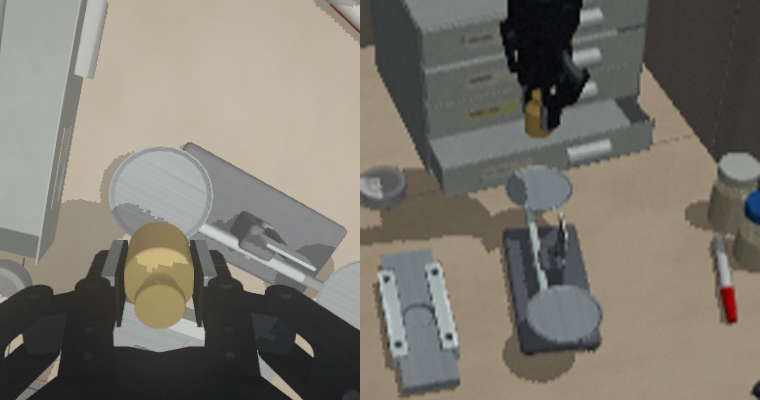

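The wrist view shows the pan rim centred at about full-image (321,195), still clear of the drawer front. I measure it and lower.

```bash
python3 - <<'E'
from h import *
c=snap("wrist")
for p in [(321,195),(269,195),(374,195)]: print(onz(c,p,.078).round(4))
E
python3 -m inch '[{"travel":[0,0,25],"twist":0},{"travel":[0,0,50],"twist":0},{"travel":[0,0,70],"twist":0},{"travel":[0,0,82],"twist":0},{"travel":[0,0,82],"twist":0}]'
python3 -m inch '[{"travel":[2,0,3],"twist":0},{"travel":[2,0,6],"twist":0},{"travel":[2,0,9],"twist":0},{"travel":[2,0,11],"twist":0},{"travel":[2,0,11],"twist":0}]'
```

```text
[0.6582 0.0412 0.078 ]
[0.647  0.0799 0.078 ]
[0.6696 0.0017 0.078 ]
time_s: 5.17
eef_pos: [0.6535, 0.0417, 0.1131]
eef_rot: [-0.001, 0.99, 0.14, -0.003]
wrist_force: [-1.3, -0.4, -3.1]
opening: 0.346
time_s: 5.58
eef_pos: [0.6581, 0.0432, 0.1059]
eef_rot: [0.0, 0.99, 0.14, 0.0]
wrist_force: [-0.4, -0.4, -2.4]
opening: 0.345
```

```bash
python3 -m inch '[{"travel":[0,0,2],"twist":0},{"travel":[0,0,4],"twist":0},{"travel":[0,0,4],"twist":0},{"travel":[0,0,4],"twist":0}]'
python3 -m inch '[{"travel":[0,0,2],"twist":0},{"travel":[0,0,4],"twist":0},{"travel":[0,0,4],"twist":0},{"travel":[0,0,4],"twist":0}]'
```

```text
time_s: 5.92
eef_pos: [0.6578, 0.0432, 0.1014]
eef_rot: [-0.0, 0.99, 0.14, -0.0]
wrist_force: [0.1, -0.1, -1.2]
opening: 0.346
time_s: 6.25
eef_pos: [0.6577, 0.0432, 0.0973]
eef_rot: [-0.0, 0.99, 0.14, -0.0]
wrist_force: [-0.3, -0.7, -1.6]
opening: 0.351
```

```bash
python3 -m inch '[{"travel":[0,0,1],"twist":0},{"travel":[0,0,2],"twist":0},{"travel":[0,0,2],"twist":0},{"travel":[0,0,2],"twist":0}]'
python3 - <<'E'
from h import *
s=snap("side"); w=snap("wrist")["img"]
cv2.imwrite("pics/g3.png",np.hstack([cv2.resize(s["img"][150:270,270:390],None,fx=3.333,fy=3.333,interpolation=cv2.INTER_CUBIC),w[:,140:500]]))
E
```

```text
time_s: 6.58
eef_pos: [0.6581, 0.0431, 0.096]
eef_rot: [0.0, 0.99, 0.14, 0.0]
wrist_force: [-0.6, -0.5, 2.0]
opening: 0.345
```

View pics/g3.png

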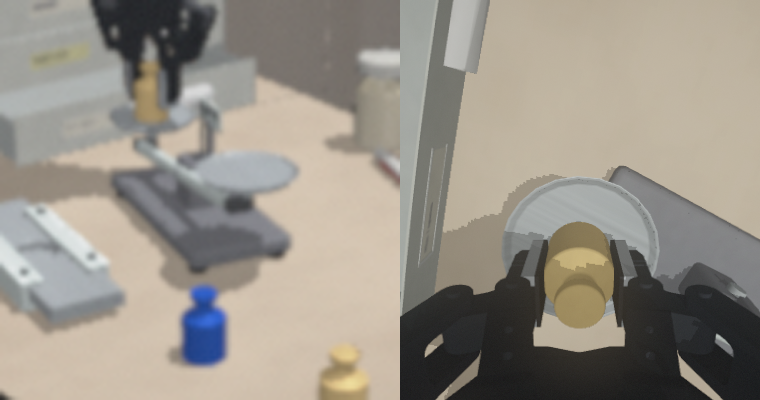

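The side view shows the weight standing on the sunk left pan with the right pan up. I release it and go to W2 at (.532,-.361).

```bash
python3 -m inch '[{"travel":[0,0,0],"twist":0},{"travel":[0,0,0],"twist":0},{"travel":[0,0,0],"twist":0},{"travel":[0,0,0],"twist":0}]' 70
python3 -m inch '[{"travel":[0,0,-10],"twist":0},{"travel":[0,0,-30],"twist":0},{"travel":[0,0,-60],"twist":0},{"travel":[0,0,-95],"twist":0},{"travel":[0,0,-110],"twist":0}]'
python3 - <<'E'
from h import *
o=ctrl.get_obs(); p=o["eef_pos"]; print(p)
d=np.array([.532,-.361])-p[:2]; X=np.array([.9605,.278]);Y=np.array([.278,-.9605]); print(d@X*1e3,d@Y*1e3)
c=snap("wrist"); m=cv2.inRange(cv2.cvtColor(c["img"],cv2.COLOR_BGR2HSV),(12,85,90),(30,255,255)); k,l,s,ce=cv2.connectedComponentsWithStats(m)
for i in range(1,k):
    if s[i][4]>200: print(s[i],onz(c,ce[i],.065+.026).round(4))
E
```

```text
time_s: 7.02
eef_pos: [0.658, 0.0431, 0.0955]
eef_rot: [0.0, 0.99, 0.14, 0.0]
wrist_force: [0.5, -0.0, 0.3]
opening: 0.728
time_s: 7.43
eef_pos: [0.66, 0.043, 0.2116]
eef_rot: [0.001, 0.99, 0.14, 0.003]
wrist_force: [0.7, -0.6, 0.9]
opening: 0.724
[0.66000345 0.04300777 0.21158093]
-235.26147048010506 352.464505052172
[ 297  178   41   48 1493] [0.658  0.0436 0.091 ]
[573 341  46  42 773] [ 0.5783 -0.2682  0.091 ]
```

```bash
python3 -m inch '[{"travel":[-20,30,0],"twist":0},{"travel":[-40,60,0],"twist":0},{"travel":[-60,90,0],"twist":0},{"travel":[-80,120,0],"twist":0},{"travel":[-100,150,0],"twist":0}]' 0 >/dev/null
python3 -m inch '[{"travel":[-20,30,0],"twist":0},{"travel":[-40,60,0],"twist":0},{"travel":[-60,90,0],"twist":0},{"travel":[-80,120,0],"twist":0},{"travel":[-100,150,0],"twist":0}]' >/dev/null
python3 -m inch '[{"travel":[-17,27,10],"twist":0},{"travel":[-33,53,25],"twist":0},{"travel":[-33,53,25],"twist":0},{"travel":[-33,53,25],"twist":0},{"travel":[-33,53,25],"twist":0}]'
python3 - <<'E'
from h import *
o=ctrl.get_obs(); p=o["eef_pos"]; print(p)
c=snap("wrist"); m=cv2.inRange(cv2.cvtColor(c["img"],cv2.COLOR_BGR2HSV),(12,85,90),(30,255,255)); k,l,s,ce=cv2.connectedComponentsWithStats(m)
X=np.array([.9605,.278]);Y=np.array([.278,-.9605])
for i in range(1,k):
    if s[i][4]>200: q=onz(c,ce[i],.025);d=q[:2]-p[:2];print(s[i],q.round(4),d@X*1e3,d@Y*1e3)
E
```

```text
time_s: 8.73
eef_pos: [0.5323, -0.3605, 0.1808]
eef_rot: [-0.0, 0.99, 0.14, 0.0]
wrist_force: [0.6, -0.6, -0.8]
opening: 1.002
[ 0.5322862  -0.36047777  0.18077741]
[397 101  28  25 419] [ 0.6154 -0.4166  0.025 ] 64.23994563054926 76.96992614481688
[368 112  28  27 393] [ 0.602  -0.3958  0.025 ] 57.15134270083057 53.312112375379684
[ 303  166   36   41 1167] [ 0.5334 -0.3611  0.025 ] 0.9386917489023923 0.9409680495356914
```

```bash
python3 -m inch '[{"travel":[1,1,38],"twist":0},{"travel":[1,1,76],"twist":0},{"travel":[1,1,114],"twist":0},{"travel":[1,1,140],"twist":0},{"travel":[1,1,151],"twist":0}]' >/dev/null
python3 -m inch '[{"travel":[0,0,0],"twist":0},{"travel":[0,0,0],"twist":0},{"travel":[0,0,0],"twist":0}]'
python3 -m inch '[{"travel":[0,0,0],"twist":0},{"travel":[0,0,0],"twist":0},{"travel":[0,0,0],"twist":0},{"travel":[0,0,0],"twist":0},{"travel":[0,0,0],"twist":0}]' 255 >/dev/null
python3 -m inch '[{"travel":[0,0,0],"twist":0},{"travel":[0,0,0],"twist":0},{"travel":[0,0,0],"twist":0}]'
python3 -m inch '[{"travel":[0,0,-10],"twist":0},{"travel":[0,0,-40],"twist":0},{"travel":[0,0,-80],"twist":0},{"travel":[0,0,-120],"twist":0},{"travel":[0,0,-150],"twist":0}]' >/dev/null
python3 -m inch '[{"travel":[0,0,-20],"twist":0},{"travel":[0,0,-20],"twist":0},{"travel":[0,0,-20],"twist":0}]'
python3 - <<'E'
from h import *
o=ctrl.get_obs(); p=o["eef_pos"]; print(p,o["wrist_force"])
d=np.array([.616,-.154])-p[:2]; X=np.array([.9605,.278]);Y=np.array([.278,-.9605]); print(d@X*1e3,d@Y*1e3)
E
```

```text
time_s: 9.45
eef_pos: [0.5354, -0.3624, 0.0324]
eef_rot: [0.002, 0.99, 0.141, 0.001]
wrist_force: [-0.5, -1.3, -0.1]
opening: 0.999
time_s: 10.12
eef_pos: [0.5339, -0.3618, 0.0305]
eef_rot: [0.0, 0.99, 0.14, 0.0]
wrist_force: [-0.2, 1.2, 5.7]
opening: 0.345
time_s: 10.78
eef_pos: [0.5339, -0.3618, 0.2009]
eef_rot: [0.001, 0.99, 0.14, 0.001]
wrist_force: [-0.7, 0.3, -2.0]
opening: 0.349
[ 0.53388054 -0.36177021  0.2009249 ] [-0.6609486   0.32811614 -2.04101577]
136.63585670215699 -176.73407893447546
```

```bash
python3 -m inch '[{"travel":[23,-29,0],"twist":0},{"travel":[46,-59,0],"twist":0},{"travel":[68,-88,0],"twist":0},{"travel":[91,-118,0],"twist":0},{"travel":[114,-148,0],"twist":0}]' >/dev/null
python3 -m inch '[{"travel":[23,-29,0],"twist":0},{"travel":[23,-29,20],"twist":0},{"travel":[23,-29,50],"twist":0},{"travel":[23,-29,70],"twist":0},{"travel":[23,-29,78],"twist":0}]'
python3 -m inch '[{"travel":[0,0,0],"twist":0},{"travel":[0,0,0],"twist":0},{"travel":[0,0,2],"twist":0},{"travel":[0,0,4],"twist":0},{"travel":[0,0,6],"twist":0}]'
python3 -m inch '[{"travel":[0,0,3],"twist":0},{"travel":[0,0,5],"twist":0},{"travel":[0,0,7],"twist":0},{"travel":[0,0,9],"twist":0},{"travel":[0,0,10],"twist":0}]'
python3 -m inch '[{"travel":[0,0,0],"twist":0},{"travel":[0,0,0],"twist":0},{"travel":[0,0,0],"twist":0},{"travel":[0,0,0],"twist":0}]'
python3 - <<'E'
from h import *
s=snap("side"); w=snap("wrist")["img"]
cv2.imwrite("pics/g4.png",np.hstack([cv2.resize(s["img"][150:270,270:390],None,fx=3.333,fy=3.333,interpolation=cv2.INTER_CUBIC),w[:,140:500]]))
E
```

```text
time_s: 11.62
eef_pos: [0.612, -0.1511, 0.1149]
eef_rot: [-0.003, 0.99, 0.141, -0.005]
wrist_force: [-1.7, 0.8, -0.8]
opening: 0.351
time_s: 12.03
eef_pos: [0.6167, -0.1539, 0.1168]
eef_rot: [0.001, 0.99, 0.14, 0.001]
wrist_force: [0.0, -0.8, -1.0]
opening: 0.345
time_s: 12.45
eef_pos: [0.6161, -0.1534, 0.1056]
eef_rot: [0.0, 0.99, 0.14, 0.0]
wrist_force: [0.3, -1.1, 0.9]
opening: 0.352
time_s: 12.78
eef_pos: [0.6159, -0.1533, 0.1056]
eef_rot: [0.0, 0.99, 0.14, -0.0]
wrist_force: [0.1, -0.6, 0.2]
opening: 0.345
```

View pics/g4.png

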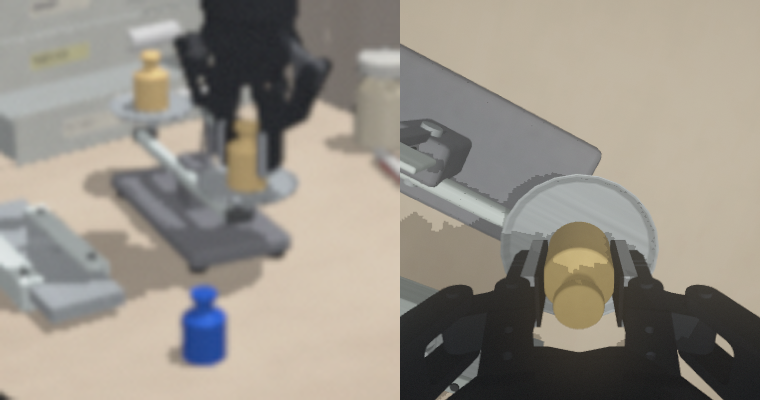

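Both weights are upright, with the pans about level and the left weight standing free. I release and lift.

```bash
python3 -m inch '[{"travel":[0,0,0],"twist":0},{"travel":[0,0,0],"twist":0},{"travel":[0,0,0],"twist":0},{"travel":[0,0,0],"twist":0},{"travel":[0,0,0],"twist":0}]' 70
python3 -m inch '[{"travel":[0,0,-10],"twist":0},{"travel":[0,0,-30],"twist":0},{"travel":[0,0,-60],"twist":0},{"travel":[0,0,-85],"twist":0},{"travel":[0,0,-90],"twist":0}]' >/dev/null
python3 -m inch '[{"travel":[0,0,0],"twist":0},{"travel":[0,0,0],"twist":0},{"travel":[0,0,0],"twist":0},{"travel":[0,0,0],"twist":0}]'
python3 - <<'E'
from h import *
s=snap("side"); W=snap("wrist"); w=W["img"]
cv2.imwrite("pics/g5.png",np.hstack([cv2.resize(s["img"][150:270,270:390],None,fx=3.333,fy=3.333,interpolation=cv2.INTER_CUBIC),w[:,140:500]]))
p=ctrl.get_obs()["eef_pos"]
for n,c in(("side",s),("wrist",W),("scene",snap("scene"))):
  m=cv2.inRange(cv2.cvtColor(c["img"],cv2.COLOR_BGR2HSV),(12,85,90),(30,255,255)); k,l,st,ce=cv2.connectedComponentsWithStats(m)
  for i in range(1,k):
    if st[i][4]>80 and ce[i][1]<260: print(n,st[i],ce[i].round(1),onz(c,ce[i],.065+.025).round(4),onz(c,ce[i],.085+.025).round(4))
E
```

```text
time_s: 13.3
eef_pos: [0.6158, -0.1532, 0.1054]
eef_rot: [-0.0, 0.99, 0.14, -0.0]
wrist_force: [-0.4, 0.4, 0.5]
opening: 0.723
time_s: 14.05
eef_pos: [0.6149, -0.1529, 0.1937]
eef_rot: [-0.001, 0.99, 0.14, -0.001]
wrist_force: [0.4, 0.3, -0.6]
opening: 0.724
side [206 115  10  15 136] [210.6 121.8] [0.722  1.1272 0.09  ] [0.6861 1.0216 0.11  ]
side [311 169   9  17 107] [315.1 178.2] [0.6509 0.0332 0.09  ] [ 0.6187 -0.0154  0.11  ]
side [339 183  11  21 167] [343.7 194. ] [ 0.6395 -0.1213  0.09  ] [ 0.6079 -0.1618  0.11  ]
wrist [  21   49   85   49 3207] [64.6 73.5] [0.6566 0.0416 0.09  ] [0.6589 0.0262 0.11  ]
wrist [ 296  184   48   59 2136] [319.9 213. ] [ 0.6089 -0.1549  0.09  ] [ 0.6154 -0.153   0.11  ]
scene [233  62  12  21 213] [239.1  72. ] [0.4963 0.6447 0.09  ] [0.4922 0.6079 0.11  ]
scene [336 197  13  21 191] [342.  207.5] [ 0.6213 -0.14    0.09  ] [ 0.614  -0.1568  0.11  ]
```

View pics/g5.png

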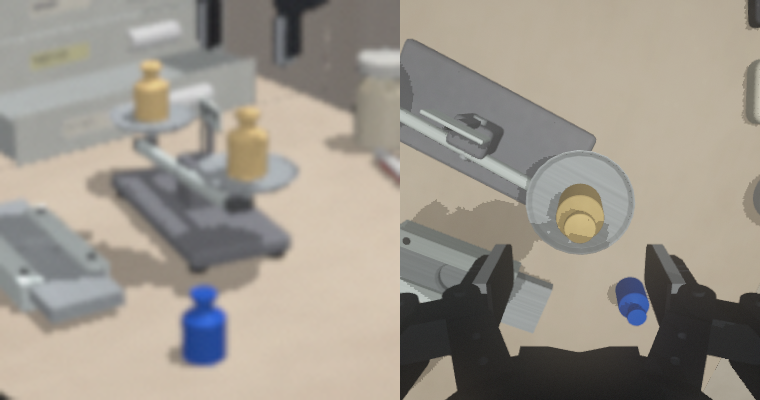

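Compared with the level picture, the left weight has dropped (foot row 112 to 122) and the right one has risen (190 to 180). So the left one, W1, is heavier. I go back for it.

```bash
python3 -m inch '[{"travel":[19,-35,0],"twist":0},{"travel":[38,-70,0],"twist":0},{"travel":[58,-106,0],"twist":0},{"travel":[77,-141,0],"twist":0},{"travel":[96,-176,0],"twist":0}]' 40 >/dev/null
python3 -m inch '[{"travel":[0,0,0],"twist":0},{"travel":[0,0,0],"twist":0},{"travel":[0,0,0],"twist":0},{"travel":[0,0,0],"twist":0}]'
python3 - <<'E'
from h import *
o=ctrl.get_obs(); p=o["eef_pos"]; print(p)
c=snap("wrist"); m=cv2.inRange(cv2.cvtColor(c["img"],cv2.COLOR_BGR2HSV),(12,85,90),(30,255,255)); k,l,s,ce=cv2.connectedComponentsWithStats(m)
X=np.array([.9605,.278]);Y=np.array([.278,-.9605])
for i in range(1,k):
    if s[i][4]>200: q=onz(c,ce[i],.09);d=q[:2]-p[:2];print(s[i],q.round(4),d@X*1e3,d@Y*1e3)
E
```

```text
time_s: 14.95
eef_pos: [0.6589, 0.0412, 0.1952]
eef_rot: [0.0, 0.99, 0.14, -0.0]
wrist_force: [-0.2, -0.9, 0.7]
opening: 0.845
[0.65893273 0.04122776 0.19517441]
[ 294  179   44   53 1742] [0.6577 0.0436 0.09  ] -0.5306142507523468 -2.574982359519561
[516 294  47  36 279] [ 0.6224 -0.1657  0.09  ] -92.62506603249965 188.59014739143012
```

```bash
python3 -m inch '[{"travel":[-1,-2,25],"twist":0},{"travel":[-1,-2,50],"twist":0},{"travel":[-1,-2,75],"twist":0},{"travel":[-1,-2,92],"twist":0},{"travel":[-1,-2,98],"twist":0}]' >/dev/null
python3 -m inch '[{"travel":[0,0,0],"twist":0},{"travel":[0,0,0],"twist":0},{"travel":[0,0,0],"twist":0}]'
python3 -m inch '[{"travel":[0,0,0],"twist":0},{"travel":[0,0,0],"twist":0},{"travel":[0,0,0],"twist":0},{"travel":[0,0,0],"twist":0},{"travel":[0,0,0],"twist":0}]' 255
python3 -m inch '[{"travel":[0,0,0],"twist":0},{"travel":[0,0,0],"twist":0}]'
python3 -m inch '[{"travel":[0,0,-2],"twist":0},{"travel":[0,0,-4],"twist":0},{"travel":[0,0,-6],"twist":0},{"travel":[0,0,-8],"twist":0},{"travel":[0,0,-10],"twist":0}]'
python3 -m inch '[{"travel":[0,0,-2],"twist":0},{"travel":[0,0,-4],"twist":0},{"travel":[0,0,-6],"twist":0},{"travel":[0,0,-8],"twist":0},{"travel":[0,0,-10],"twist":0}]'
python3 -m inch '[{"travel":[0,0,-2],"twist":0},{"travel":[0,0,-4],"twist":0},{"travel":[0,0,-6],"twist":0},{"travel":[0,0,-8],"twist":0},{"travel":[0,0,-10],"twist":0}]'
```

```text
time_s: 15.67
eef_pos: [0.6589, 0.0434, 0.0994]
eef_rot: [0.0, 0.99, 0.14, 0.001]
wrist_force: [0.5, 0.1, 0.0]
opening: 0.841
time_s: 16.08
eef_pos: [0.6583, 0.0441, 0.0988]
eef_rot: [0.0, 0.99, 0.141, 0.001]
wrist_force: [-0.9, 0.1, 5.3]
opening: 0.346
time_s: 16.25
eef_pos: [0.6583, 0.0441, 0.0988]
eef_rot: [0.0, 0.99, 0.141, 0.001]
wrist_force: [-1.6, 0.2, 6.5]
opening: 0.339
time_s: 16.67
eef_pos: [0.6576, 0.0442, 0.1076]
eef_rot: [-0.0, 0.99, 0.14, -0.0]
wrist_force: [0.4, 0.3, -0.4]
opening: 0.346
time_s: 17.08
eef_pos: [0.6576, 0.0442, 0.1177]
eef_rot: [-0.0, 0.99, 0.14, -0.0]
wrist_force: [0.9, 1.1, -0.8]
opening: 0.346
time_s: 17.5
eef_pos: [0.6575, 0.0441, 0.1276]
eef_rot: [-0.0, 0.99, 0.14, -0.0]
wrist_force: [-0.0, -0.0, -2.3]
opening: 0.34
```

```bash
python3 -m inch '[{"travel":[0,0,-25],"twist":0},{"travel":[0,0,-55],"twist":0},{"travel":[-30,10,-65],"twist":0},{"travel":[-65,21,-65],"twist":0},{"travel":[-100,33,-65],"twist":0}]' >/dev/null
python3 -m inch '[{"travel":[-35,11,0],"twist":0.1},{"travel":[-70,23,0],"twist":0.2},{"travel":[-100,32,0],"twist":0.3},{"travel":[-110,36,0],"twist":0.394},{"travel":[-110,36,0],"twist":0.394}]' >/dev/null
python3 -m inch '[{"travel":[0,0,0],"twist":0},{"travel":[0,0,0],"twist":0},{"travel":[0,0,0],"twist":0},{"travel":[0,0,0],"twist":0}]'
python3 - <<'E'
from h import *
from scipy.spatial.transform import Rotation as Ro
o=ctrl.get_obs(); p=o["eef_pos"]; q=o["eef_rot"]; R=Ro.from_quat([*q[1:],q[0]]).as_matrix(); print(p,R.round(3).tolist(),o["wrist_force"])
s=snap("side"); c=snap("wrist"); w=c["img"]
cv2.imwrite("pics/g6.png",np.hstack([cv2.resize(s["img"][150:270,270:390],None,fx=3.333,fy=3.333,interpolation=cv2.INTER_CUBIC),w[:,140:500]]))
cv2.imwrite("pics/w6.png",w)
for nm,P in [("mid",(.478,-.0505,.02)),("pocket",(.4775,-.0585,.02))]: print(nm,proj(c,P).round(1))
E
```

```text
time_s: 18.67
eef_pos: [0.4758, -0.08, 0.1925]
eef_rot: [-0.0, 0.998, -0.055, 0.0]
wrist_force: [-0.4, 0.7, -2.6]
opening: 0.343
[ 0.47578854 -0.08002234  0.1925398 ] [[0.994, -0.11, 0.0], [-0.11, -0.994, 0.0], [0.0, -0.0, -1.0]] [-0.40249522  0.65477396 -2.57966163]
mid [[287.4 183.9]]
pocket [[296.  183.5]]
```

View pics/g6.png

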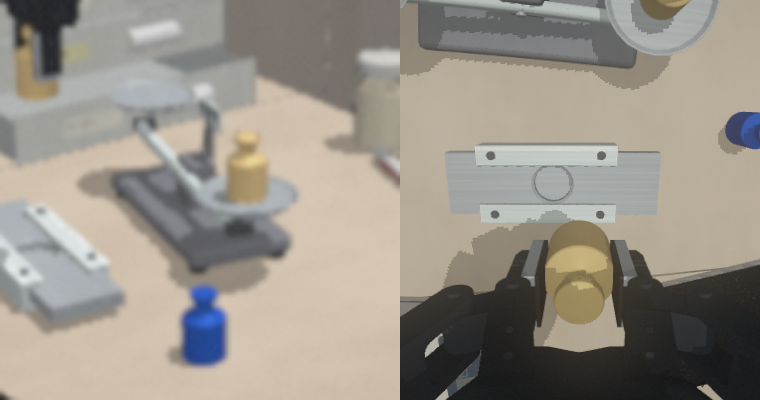

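The right-hand (lighter) weight stands upright on its pan. The wrist view shows the pocket at full-image (293,183), and the screws at (230,156), (341,156), (235,214) and (339,214). The held knob is at about (320,299).

Run:
```python
from h import *
c=snap("wrist"); p=ctrl.get_obs()["eef_pos"]; print(p.round(4))
S=[onz(c,q,.025) for q in [(230,156),(341,156),(235,214),(339,214)]]; print(np.round(S,4)[:,:2].tolist(), np.mean(S,0).round(4))
print("pocket",onz(c,(293,183),.02).round(4)); print("mid ledge edges",onz(c,(298,164.5),.025).round(4),onz(c,(298,205),.025).round(4))
z=p[2]-.034+.052; print("knob",onz(c,(320,299),z).round(4))
g=cv2.cvtColor(c["img"],cv2.COLOR_BGR2GRAY); print(g[140:235,298].tolist())
```

```text
[ 0.4754 -0.0801  0.1924]
[[0.5104, -0.003], [0.4993, -0.1025], [0.4554, 0.0024], [0.4447, -0.0956]] [ 0.4775 -0.0497  0.025 ]
pocket [ 0.4781 -0.0558  0.02  ]
mid ledge edges [ 0.4958 -0.0631  0.025 ] [ 0.4578 -0.0583  0.025 ]
knob [ 0.4767 -0.0803  0.2104]
[173, 172, 145, 133, 132, 178, 205, 208, 207, 212, 212, 198, 198, 200, 200, 200, 198, 200, 199, 201, 203, 199, 197, 197, 198, 152, 126, 138, 172, 172, 171, 168, 169, 171, 175, 175, 171, 168, 170, 171, 172, 172, 170, 167, 168, 169, 168, 171, 172, 172, 172, 171, 171, 171, 170, 169, 167, 169, 168, 116, 133, 157, 156, 141, 157, 195, 196, 196, 197, 196, 193, 165, 160, 160, 159, 158, 160, 161, 157, 155, 155, 154, 165, 136, 138, 136, 136, 131, 115, 112, 112, 113, 114, 113, 114]
```

```bash
python3 -m inch '[{"travel":[-1,0,35],"twist":0},{"travel":[-1,0,70],"twist":0},{"travel":[-1,0,105],"twist":0},{"travel":[-1,0,122],"twist":0},{"travel":[-1,0,130],"twist":0}]' >/dev/null
python3 -m inch '[{"travel":[0,0,0],"twist":0},{"travel":[0,0,0],"twist":0},{"travel":[0,0,0],"twist":0}]'
python3 -m inch '[{"travel":[0,0,1],"twist":0},{"travel":[0,0,2],"twist":0},{"travel":[0,0,3],"twist":0},{"travel":[0,0,4],"twist":0},{"travel":[0,0,4],"twist":0}]'
python3 -m inch '[{"travel":[0,0,1],"twist":0},{"travel":[0,0,2],"twist":0},{"travel":[0,0,3],"twist":0},{"travel":[0,0,3],"twist":0},{"travel":[0,0,3],"twist":0}]'
```

```text
time_s: 19.48
eef_pos: [0.4756, -0.081, 0.0642]
eef_rot: [0.001, 0.998, -0.056, 0.001]
wrist_force: [-0.6, -0.5, -1.5]
opening: 0.344
time_s: 19.9
eef_pos: [0.4741, -0.0805, 0.0587]
eef_rot: [0.0, 0.998, -0.056, 0.0]
wrist_force: [0.4, -0.1, -2.2]
opening: 0.336
time_s: 20.32
eef_pos: [0.4741, -0.0805, 0.0555]
eef_rot: [-0.0, 0.998, -0.056, -0.0]
wrist_force: [-0.3, 0.1, -3.3]
opening: 0.341
```

```bash
python3 -m inch '[{"travel":[0,0,1],"twist":0},{"travel":[0,0,2],"twist":0},{"travel":[0,0,2],"twist":0},{"travel":[0,0,2],"twist":0}]'
python3 -m inch '[{"travel":[0,0,1],"twist":0},{"travel":[0,0,1],"twist":0},{"travel":[0,0,1],"twist":0}]'
python3 -m inch '[{"travel":[0,0,1],"twist":0},{"travel":[0,0,1],"twist":0},{"travel":[0,0,1],"twist":0}]'
```

```text
time_s: 20.65
eef_pos: [0.4742, -0.0805, 0.0538]
eef_rot: [0.0, 0.998, -0.056, 0.0]
wrist_force: [-1.0, -0.2, 1.1]
opening: 0.344
time_s: 20.9
eef_pos: [0.4743, -0.0805, 0.0528]
eef_rot: [0.0, 0.998, -0.056, 0.0]
wrist_force: [-1.8, -0.1, 4.6]
opening: 0.345
time_s: 21.15
eef_pos: [0.4743, -0.0806, 0.0519]
eef_rot: [0.0, 0.998, -0.056, 0.0]
wrist_force: [-1.6, 0.8, 6.7]
opening: 0.342
```

The weight is in the channel and on the sprung bar. I ease off about 1 mm and slide towards +y along the rail.

```bash
python3 -m inch '[{"travel":[0,0,-1],"twist":0},{"travel":[0,-1,-1],"twist":0},{"travel":[0,-2,-1],"twist":0},{"travel":[0,-3,-1],"twist":0},{"travel":[0,-4,-1],"twist":0}]'
python3 -m inch '[{"travel":[0,-1,0],"twist":0},{"travel":[0,-2,0],"twist":0},{"travel":[0,-3,0],"twist":0},{"travel":[0,-4,0],"twist":0},{"travel":[0,-5,0],"twist":0}]'
python3 -m inch '[{"travel":[0,-1,0],"twist":0},{"travel":[0,-2,0],"twist":0},{"travel":[0,-3,0],"twist":0},{"travel":[0,-4,0],"twist":0},{"travel":[0,-5,0],"twist":0}]'
```

```text
time_s: 21.57
eef_pos: [0.4752, -0.077, 0.0529]
eef_rot: [0.0, 0.998, -0.056, 0.001]
wrist_force: [-0.4, -3.3, 3.5]
opening: 0.342
time_s: 21.98
eef_pos: [0.4753, -0.0715, 0.0527]
eef_rot: [0.0, 0.998, -0.056, 0.0]
wrist_force: [-0.5, -3.7, 5.1]
opening: 0.346
time_s: 22.4
eef_pos: [0.4757, -0.0665, 0.0526]
eef_rot: [0.0, 0.998, -0.056, -0.0]
wrist_force: [-0.4, -3.9, 5.4]
opening: 0.343
```

```bash
for i in 1; do python3 -m inch '[{"travel":[0,-1,0],"twist":0},{"travel":[0,-2,0],"twist":0},{"travel":[0,-3,0],"twist":0}]'; done
python3 -m inch '[{"travel":[0,-1,0],"twist":0},{"travel":[0,-2,0],"twist":0}]'
python3 -m inch '[{"travel":[0,-1,0],"twist":0},{"travel":[0,-2,0],"twist":0}]'
```

```text
time_s: 22.65
eef_pos: [0.476, -0.0635, 0.0526]
eef_rot: [-0.0, 0.998, -0.056, -0.0]
wrist_force: [0.1, -3.7, 3.8]
opening: 0.345
time_s: 22.82
eef_pos: [0.4762, -0.0615, 0.0526]
eef_rot: [0.0, 0.998, -0.056, -0.0]
wrist_force: [-0.6, -3.0, 4.8]
opening: 0.341
time_s: 22.98
eef_pos: [0.4765, -0.0595, 0.0526]
eef_rot: [-0.0, 0.998, -0.056, -0.0]
wrist_force: [-0.0, -3.8, 3.5]
opening: 0.342
```

```bash
python3 -m inch '[{"travel":[0,-1,0],"twist":0},{"travel":[0,-1,0],"twist":0}]'
python3 -m inch '[{"travel":[0,-1,0],"twist":0},{"travel":[0,-1,0],"twist":0}]'
python3 -m inch '[{"travel":[0,-1,0],"twist":0},{"travel":[0,-1,0],"twist":0}]'
```

```text
time_s: 23.15
eef_pos: [0.4766, -0.0583, 0.0525]
eef_rot: [-0.0, 0.998, -0.056, 0.0]
wrist_force: [-0.1, -2.6, 4.2]
opening: 0.343
time_s: 23.32
eef_pos: [0.4767, -0.0573, 0.0525]
eef_rot: [-0.0, 0.998, -0.056, -0.0]
wrist_force: [0.3, -2.9, 4.5]
opening: 0.341
time_s: 23.48
eef_pos: [0.4769, -0.0564, 0.0526]
eef_rot: [-0.0, 0.998, -0.056, 0.0]
wrist_force: [-0.1, -2.1, 4.2]
opening: 0.344
```

```bash
python3 -m inch '[{"travel":[0,-1,0],"twist":0},{"travel":[0,-1,0],"twist":0}]'
python3 -m inch '[{"travel":[0,-1,0],"twist":0},{"travel":[0,-1,0],"twist":0}]'
python3 -m inch '[{"travel":[0,-1,0],"twist":0},{"travel":[0,-1,0],"twist":0}]'
python3 -m inch '[{"travel":[0,-1,0],"twist":0},{"travel":[0,-1,0],"twist":0}]'
```

```text
time_s: 23.65
eef_pos: [0.4769, -0.0554, 0.0525]
eef_rot: [-0.0, 0.998, -0.056, -0.0]
wrist_force: [0.3, -1.7, 3.1]
opening: 0.338
time_s: 23.82
eef_pos: [0.4771, -0.0545, 0.0526]
eef_rot: [-0.0, 0.998, -0.056, 0.0]
wrist_force: [1.4, -2.9, 3.4]
opening: 0.343
time_s: 23.98
eef_pos: [0.4772, -0.0536, 0.0526]
eef_rot: [0.0, 0.998, -0.056, 0.0]
wrist_force: [0.9, -2.7, 3.1]
opening: 0.341
time_s: 24.15
eef_pos: [0.4774, -0.0526, 0.0527]
eef_rot: [-0.0, 0.998, -0.056, 0.0]
wrist_force: [0.3, -2.3, 4.2]
opening: 0.342
```

```bash
python3 -m inch '[{"travel":[0,-1,0],"twist":0},{"travel":[0,-1,0],"twist":0}]'
python3 -m inch '[{"travel":[0,-1,0],"twist":0},{"travel":[0,-1,0],"twist":0}]'
python3 -m inch '[{"travel":[0,-1,0],"twist":0},{"travel":[0,-1,0],"twist":0}]'
python3 - <<'E'
from h import *
c=snap("wrist"); s=snap("scene"); cv2.imwrite("pics/g7.png",np.hstack([c["img"][:,100:540],cv2.resize(s["img"][165:265,240:330],None,fx=4,fy=4,interpolation=cv2.INTER_CUBIC)]))
E
```

```text
time_s: 24.32
eef_pos: [0.4774, -0.0515, 0.0526]
eef_rot: [-0.0, 0.998, -0.056, -0.0]
wrist_force: [0.3, -3.1, 3.8]
opening: 0.348
time_s: 24.48
eef_pos: [0.4775, -0.0505, 0.0526]
eef_rot: [-0.0, 0.998, -0.056, -0.0]
wrist_force: [-0.2, -2.4, 3.6]
opening: 0.344
time_s: 24.65
eef_pos: [0.4776, -0.0495, 0.0526]
eef_rot: [-0.0, 0.998, -0.056, -0.0]
wrist_force: [-0.5, -2.8, 4.7]
opening: 0.342
```

View pics/g7.png

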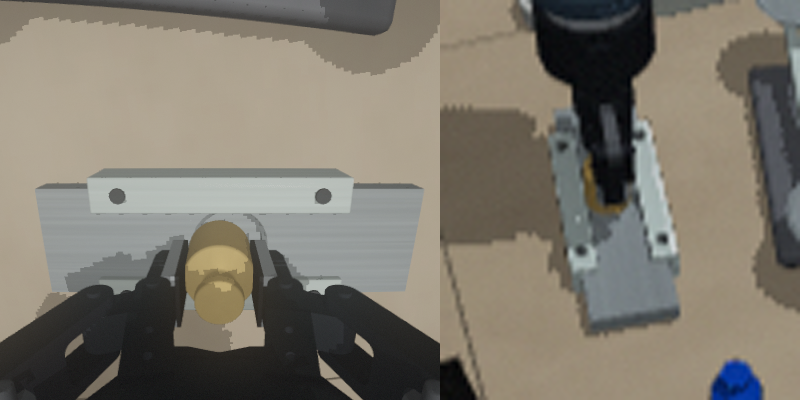

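The view puts the pocket arc about 6 mm to the −y side of the weight, so the weight passed over it without dropping, probably because it is off-centre across the channel. I'll unload slightly and feel both channel walls.

```bash
python3 -m inch '[{"travel":[0,1,-1],"twist":0},{"travel":[0,1,-2],"twist":0},{"travel":[0,1,-2],"twist":0},{"travel":[0,1,-2],"twist":0}]'
for a in +; do
python3 -m inch '[{"travel":[0.5,0,0],"twist":0},{"travel":[1,0,0],"twist":0},{"travel":[1,0,0],"twist":0}]'
python3 -m inch '[{"travel":[0.5,0,0],"twist":0},{"travel":[1,0,0],"twist":0},{"travel":[1,0,0],"twist":0}]'
python3 -m inch '[{"travel":[0.5,0,0],"twist":0},{"travel":[1,0,0],"twist":0},{"travel":[1,0,0],"twist":0}]'
python3 -m inch '[{"travel":[-1,0,0],"twist":0},{"travel":[-2,0,0],"twist":0},{"travel":[-3,0,0],"twist":0},{"travel":[-3,0,0],"twist":0}]'
python3 -m inch '[{"travel":[-0.5,0,0],"twist":0},{"travel":[-1,0,0],"twist":0},{"travel":[-1,0,0],"twist":0}]'
python3 -m inch '[{"travel":[-0.5,0,0],"twist":0},{"travel":[-1,0,0],"twist":0},{"travel":[-1,0,0],"twist":0}]'
python3 -m inch '[{"travel":[-0.5,0,0],"twist":0},{"travel":[-1,0,0],"twist":0},{"travel":[-1,0,0],"twist":0}]'
done | grep -v rot
```

```text
time_s: 25.08
eef_pos: [0.4772, -0.0502, 0.0541]
eef_rot: [-0.0, 0.998, -0.056, -0.0]
wrist_force: [2.3, 2.0, -2.3]
opening: 0.342
time_s: 25.33
eef_pos: [0.4778, -0.0506, 0.0541]
wrist_force: [0.3, -0.6, -1.7]
opening: 0.341
time_s: 25.58
eef_pos: [0.4794, -0.0509, 0.0545]
wrist_force: [-0.4, 0.8, -1.9]
opening: 0.345
time_s: 25.83
eef_pos: [0.4806, -0.051, 0.0546]
wrist_force: [-0.5, 0.8, -2.2]
opening: 0.342
time_s: 26.17
eef_pos: [0.4774, -0.0506, 0.0546]
wrist_force: [-0.0, 0.3, -2.2]
opening: 0.344
time_s: 26.42
eef_pos: [0.477, -0.0506, 0.0548]
wrist_force: [2.8, 0.3, -3.3]
opening: 0.343
time_s: 26.67
eef_pos: [0.4766, -0.0506, 0.055]
wrist_force: [6.1, 0.5, -3.6]
opening: 0.346
time_s: 26.92
eef_pos: [0.4763, -0.0506, 0.0552]
wrist_force: [7.5, 0.4, -4.5]
opening: 0.342
```

The −x wall is felt at x≈0.4773, so the weight had been rubbing it. Now I feel the +x wall.

```bash
for a in +; do
python3 -m inch '[{"travel":[2,0,0],"twist":0},{"travel":[4,0,0],"twist":0},{"travel":[6,0,0],"twist":0},{"travel":[6,0,0],"twist":0}]'
python3 -m inch '[{"travel":[0.5,0,0],"twist":0},{"travel":[1,0,0],"twist":0},{"travel":[1,0,0],"twist":0}]'
python3 -m inch '[{"travel":[0.5,0,0],"twist":0},{"travel":[1,0,0],"twist":0},{"travel":[1,0,0],"twist":0}]'
python3 -m inch '[{"travel":[0.5,0,0],"twist":0},{"travel":[1,0,0],"twist":0},{"travel":[1,0,0],"twist":0}]'
done | grep -v rot
```

```text
time_s: 27.25
eef_pos: [0.4802, -0.051, 0.0544]
wrist_force: [-0.6, 0.1, -1.7]
opening: 0.341
time_s: 27.5
eef_pos: [0.4813, -0.0511, 0.0545]
wrist_force: [-1.0, -0.1, -2.1]
opening: 0.34
time_s: 27.75
eef_pos: [0.4826, -0.0513, 0.0546]
wrist_force: [0.0, -0.9, -3.2]
opening: 0.342
time_s: 28.0
eef_pos: [0.483, -0.0512, 0.0544]
wrist_force: [-0.2, -0.1, -1.5]
opening: 0.341
```

```bash
for a in +; do
python3 -m inch '[{"travel":[-1.5,0,0],"twist":0},{"travel":[-3,0,0],"twist":0},{"travel":[-3,0,1],"twist":0},{"travel":[-3,0,2],"twist":0},{"travel":[-3,0,2],"twist":0}]'
python3 -m inch '[{"travel":[0,1,0],"twist":0},{"travel":[0,1,0],"twist":0}]'
python3 -m inch '[{"travel":[0,1,0],"twist":0},{"travel":[0,1,0],"twist":0}]'
python3 -m inch '[{"travel":[0,1,0],"twist":0},{"travel":[0,1,0],"twist":0}]'
python3 -m inch '[{"travel":[0,1,0],"twist":0},{"travel":[0,1,0],"twist":0}]'
done | grep -v rot
```

```text
time_s: 28.42
eef_pos: [0.4806, -0.051, 0.0528]
wrist_force: [-1.7, 1.2, 2.7]
opening: 0.344
time_s: 28.58
eef_pos: [0.4807, -0.0519, 0.0529]
wrist_force: [-1.8, 2.1, 3.0]
opening: 0.346
time_s: 28.75
eef_pos: [0.4806, -0.0533, 0.0527]
wrist_force: [-0.4, -1.3, -2.3]
opening: 0.342
time_s: 28.92
eef_pos: [0.4799, -0.0542, 0.0522]
wrist_force: [0.1, 0.3, -1.5]
opening: 0.347
time_s: 29.08
eef_pos: [0.4798, -0.0552, 0.0523]
wrist_force: [0.4, 0.0, -3.1]
opening: 0.347
```

The load vanished at y≈−0.053: the foot has found the pocket. I lower it gently.

```bash
for a in +; do
python3 -m inch '[{"travel":[0,0.5,1],"twist":0},{"travel":[0,0.5,1],"twist":0},{"travel":[0,0.5,1],"twist":0}]'
python3 -m inch '[{"travel":[0,0,1],"twist":0},{"travel":[0,0,1],"twist":0},{"travel":[0,0,1],"twist":0}]'
python3 -m inch '[{"travel":[0,0,1],"twist":0},{"travel":[0,0,1],"twist":0},{"travel":[0,0,1],"twist":0}]'
done | grep -v rot
```

```text
time_s: 29.33
eef_pos: [0.4799, -0.0555, 0.0514]
wrist_force: [-0.1, 0.4, -2.2]
opening: 0.342
time_s: 29.58
eef_pos: [0.4799, -0.0554, 0.0505]
wrist_force: [0.1, -0.5, -2.3]
opening: 0.344
time_s: 29.83
eef_pos: [0.4799, -0.0554, 0.0495]
wrist_force: [-0.0, -0.9, -1.2]
opening: 0.342
```

```bash
for a in +; do
python3 -m inch '[{"travel":[0,0,1],"twist":0},{"travel":[0,0,1],"twist":0},{"travel":[0,0,1],"twist":0}]'
python3 -m inch '[{"travel":[0,0,1],"twist":0},{"travel":[0,0,1],"twist":0},{"travel":[0,0,1],"twist":0}]'
python3 -m inch '[{"travel":[0,0,1],"twist":0},{"travel":[0,0,1],"twist":0},{"travel":[0,0,1],"twist":0}]'
done | grep -v rot
```

```text
time_s: 30.08
eef_pos: [0.4799, -0.0555, 0.0485]
wrist_force: [-0.6, 0.4, -1.2]
opening: 0.344
time_s: 30.33
eef_pos: [0.4799, -0.0554, 0.0475]
wrist_force: [-0.8, -0.6, -2.0]
opening: 0.341
time_s: 30.58
eef_pos: [0.4799, -0.0554, 0.0465]
wrist_force: [-0.3, 0.3, -2.1]
opening: 0.342
```

```bash
for a in +; do
python3 -m inch '[{"travel":[0,0,1],"twist":0},{"travel":[0,0,1],"twist":0},{"travel":[0,0,1],"twist":0}]'
python3 -m inch '[{"travel":[0,0,1],"twist":0},{"travel":[0,0,1],"twist":0},{"travel":[0,0,1],"twist":0}]'
done | grep -v rot
```

```text
time_s: 30.83
eef_pos: [0.4801, -0.0555, 0.0458]
wrist_force: [-0.3, 1.0, 2.1]
opening: 0.341
time_s: 31.08
eef_pos: [0.4802, -0.0555, 0.0448]
wrist_force: [-1.3, 0.6, 4.1]
opening: 0.34
```

Bottomed at TCP 0.046, so the foot is at about 12 mm. I take off the press, release and lift clear.

```bash
python3 -m inch '[{"travel":[0,0,-1],"twist":0},{"travel":[0,0,-1],"twist":0}]'
python3 -m inch '[{"travel":[0,0,-1],"twist":0},{"travel":[0,0,-1],"twist":0},{"travel":[0,0,-1],"twist":0},{"travel":[0,0,-1],"twist":0},{"travel":[0,0,-1],"twist":0}]' 60
python3 -m inch '[{"travel":[0,0,-10],"twist":0},{"travel":[0,0,-30],"twist":0},{"travel":[0,0,-60],"twist":0},{"travel":[0,0,-100],"twist":0},{"travel":[0,0,-130],"twist":0}]' >/dev/null
python3 -m inch '[{"travel":[-30,0,0],"twist":0},{"travel":[-60,0,0],"twist":0},{"travel":[-60,0,0],"twist":0},{"travel":[-60,0,0],"twist":0},{"travel":[-60,0,0],"twist":0}]'
python3 - <<'E'
from h import *
s=snap("side"); c=snap("wrist"); cv2.imwrite("pics/g8.png",np.hstack([cv2.resize(s["img"][150:270,250:370],None,fx=3.333,fy=3.333,interpolation=cv2.INTER_CUBIC),c["img"][:,140:500]]))
for n,q in(("side",s),("wrist",c)):
  m=cv2.inRange(cv2.cvtColor(q["img"],cv2.COLOR_BGR2HSV),(12,85,90),(30,255,255)); k,l,st,ce=cv2.connectedComponentsWithStats(m)
  for i in range(1,k):
    if st[i][4]>80: print(n,st[i],onz(q,ce[i],.036).round(4),onz(q,ce[i],.09).round(4))
E
```

```text
time_s: 31.25
eef_pos: [0.4801, -0.0555, 0.0458]
eef_rot: [0.0, 0.998, -0.056, 0.0]
wrist_force: [0.1, 0.6, 1.6]
opening: 0.345
time_s: 31.67
eef_pos: [0.48, -0.0555, 0.0465]
eef_rot: [-0.0, 0.998, -0.056, -0.0]
wrist_force: [0.3, -0.1, 0.3]
opening: 0.764
time_s: 32.5
eef_pos: [0.421, -0.049, 0.1775]
eef_rot: [0.0, 0.998, -0.056, 0.001]
wrist_force: [-0.2, -0.8, 0.6]
opening: 0.763
side [206 115  10  15 136] [0.8189 1.4121 0.036 ] [0.722  1.1272 0.09  ]
side [339 190  10  20 163] [ 0.6906 -0.0554  0.036 ] [ 0.6094 -0.1595  0.09  ]
side [276 210  10  17 127] [ 0.478  -0.0559  0.036 ] [ 0.4231 -0.1599  0.09  ]
side [ 356  287   77  113 2896] [ 0.3971 -0.5822  0.036 ] [ 0.3522 -0.6214  0.09  ]
side [213 363  63  37 759] [ 0.1702 -0.5072  0.036 ] [ 0.1532 -0.5556  0.09  ]
side [246 387  24  13 122] [ 0.1796 -0.5364  0.036 ] [ 0.1615 -0.5812  0.09  ]
wrist [ 299  104   40   40 1123] [ 0.4778 -0.0554  0.036 ] [ 0.4805 -0.0556  0.09  ]
```

View pics/g8.png

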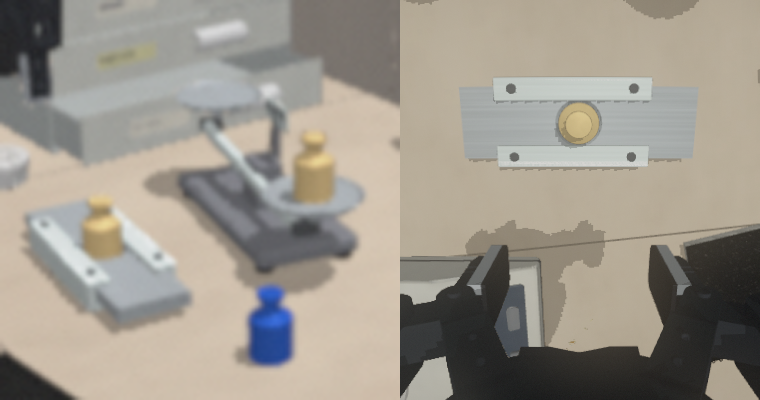

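The heavier weight sits upright in the pocket, inside the circle in the wrist view at (578,123). The lighter one stands upright on the right pan, and the gripper is clear.

```bash
python3 -c "
from bench import ctrl
print(ctrl.hand_in())"
```

```text
the job is handed in; nothing more can be done
None
```

I weighed both weights, seated the heavier one in the rail's pocket and left the lighter one on the right pan. I handed the job in at about 33 s of the 72 s allowed.

- **Weighing:** I put one weight on each pan and let go. The left pan sank and the right pan rose, so the left weight was the heavier.
- **Seating:** The first slide along the channel went over the pocket without dropping in, because the weight was rubbing the −x wall. I felt that wall at x≈0.477 and moved the weight about 3 mm across. The second pass dropped in at y≈−0.053, and the foot bottomed at about 12 mm.
- **Rail centre:** The cameras put the channel's middle at x≈0.4775 to 0.479. By feel it was about 0.480, up to 2.5 mm different. I never clearly felt the +x wall, even at x≈0.483.
- **Last checks:** The pictures show the heavier weight upright in the pocket and the lighter one upright on its pan, with the gripper clear. The highest wrist readings during contact were about 7 to 8 N. I did not re-measure the tins and stopwatch at the end; the moves stayed clear of them.

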